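Plug the air tube into the bench coupling

ROBOT

A 6-joint arm with a two-finger parallel gripper is mounted at the origin on the work surface. World frame = base frame: x ahead of the robot, y to its left, z up, the work surface at z = 0. Lengths are in mm, angles in rad, forces in N, time in s.
With the tool pointing down it reaches from about 275 to 750 mm from the base axis. Payload 10.2 kg.
Tool frame: the origin (TCP) lies midway between the tips of the shut fingers; the grasp point (between the pads) lies 19 mm behind it (ctrl.grasp_offset is the distance from the TCP to the grasp point, in mm); z points along the fingers, y is the line along which they close (so a half turn about z gives the same grasp; the last joint's range is limited). The gripper opens to 85 mm and grips with 20 to 120 N. Pads are 22 mm wide; open, the fingers measure 114 mm over their backs; the gripper's body (76 mm by 85 mm) begins 54 mm behind the grasp point. The pads swing forward as they close: fully open they stand 13 mm farther back than shut.
Start: joints at [1.019, 0.313, 1.498, -0, 1.331, -0.223], TCP at [169.539, 496.878, 231.294] pointing down, gripper open.
Joint ranges: [-2.94, 2.94], [-0.97, 2.17], [0.19, 2.56], [-1.23, 4.37], [0.02, 3.11], [-2.88, 2.88]. Speed limits (rad/s): [2.39, 2.39, 3.01, 3.14, 3.14, 3.14].

INTERFACE

Orientations are given as a unit quaternion [w, x, y, z].
In Python, from rig import ctrl, viewer, models gives the robot as it stands. The module is installed in compiled form; this text tells all that it offers.
- The arm moves only by the shell command python3 -m pendant 'ROWS' [OPENING] [FORCE]. ROWS is text: rows parted by semicolons, each of 4 numbers parted by spaces: the shift along the tool's x, y, z in m, then the turn about the tool's z in rad. In form: x y z yaw; .... A call has 1 to 10 rows; each row shifts and turns the commanded pose from where the row before left it, along the tool's axes as they then stand; what a row does not reach is not made up. A row lasts 1/8 s, in which the tool goes at most 62.5 mm and 10.7 degrees, less where a joint would pass 70% of its speed; a pose out of reach is approached as far as the arm can. A call is refused whole if a number of a shift passes 0.0625 or a number of a turn 0.188, either way. A call with a gripper value outside its range is refused whole. OPENING is the opening, from 0 (shut) to 1 (fully open), set as the call begins (- or left out, the last holds). The fingers move at their own pace and stop on an object; FORCE is the grip in N (left out, the last holds). Time passes only in rows, so rows that do not move let the fingers close. It gives the time, the measured TCP pose, the force, the opening and the grip force at its end, in the units of the state.
- ctrl.sense(): the state, without advancing time (a new reading comes with each control period).
- viewer.capture(name): name is "scene" or "top" or "wrist"; returns a dict with "color" (400x640x3 uint8, red, green, blue), "vertical_fov" (degrees; the focal length in pixels is half the picture's height over the tangent of half this angle, whatever the lens; pixels are square), "cx", "cy" (the principal point, pixels), "pose" (4x4, takes a point from camera to world coordinates). Camera axes: x right, y down, z forward; pixel columns grow to the right and rows downward; lengths in mm; the calibration is good to about 2 mm. A picture is of the moment at which its call begins. There is no depth.
- ctrl.finish_job(): hands the job in; it is judged then, once.
Trained networks look in the newest picture that a camera, given by its name, has taken for a name from the list of things; names that differ only in an ending like _2 or _b are one class to them, and where a whole thing is asked for, a point or a joint stands for the part that bears it (a point fixed in the world has none). Each returns a list of dicts, best first, with "p" (0 to 1); they miss things now and then, are a little off and sometimes report something else, mostly with a low value. They report only what shows in the picture. A call takes as long as a camera call. They do not tell look-alikes from the thing itself.
- models.boxes_of(camera, query): "at" ([x, y, z] in mm, in world coordinates, good to about 4 mm: the middle of the surface that is visible of it).
The state is a dict: "time_s": time; "joints": joint angles; "dq": joint speeds; "tau": joint torques, N m; "eef_pos": TCP position; "ee_rot": TCP orientation; "force": force on the tool from outside, world axes, zero at the start; "wrist_torque": the same for the moment, N m; "grip_width": opening from 0.0 (shut) to 1.0 (fully open); "grip_force": force on a finger pad.
Only numpy, scipy, OpenCV 4.12 (cv2) and the standard library are available. Lean on these libraries where they do the work, as an engineer would, in place of code of your own. Each camera call takes 0.05 s, during which the arm holds its last target. There are 200 camera calls.

TASK

Take the long straight steel tube out of the black stand and push it, nose down, into the open quick coupling on the aluminium air block until the coupling has snapped shut on it and the tube is home, then let go. The depth of the grip inside the coupling is not known, so go by feel and never press the tube into the coupling with more than about 16 N. Leave the other two tubes, the solder spool and the amber bottle where they are.

Things in the scene. Friction and masses are not known exactly. Their poses are not given: they have to be found in the camera images.
- tube_center (a point): Centre of the long straight steel tube, 180 mm long and 15 mm in diameter, about 0.1 kg, the tallest of the three tubes standing upright in the stand. z runs along the tube towards its plain top end; the end of the nose is 90 mm below this point, the top 90 mm above. It is the same all round.
- tube_tip (a point): The end of the tube's nose, on its axis. Diameters, from this end up: 10 mm (tip) up to 6 mm, a cone widening to 15 mm at 10 mm, 15 mm up to 20 mm, then a groove with sloping sides (10 mm in diameter from 21.5 to 28 mm), and 15 mm again from 30.5 mm to the top. z points up the tube.
- stand: Black plastic tube stand, fixed, 70 (x) x 216 (y) x 50 mm high; origin at the centre of its underside. Three upright holes 17 mm across and 40 mm deep, along its y axis at -70, 0 and +70 mm, each with a tube in it; which tube is in which hole varies.
- mouth (a point): Centre of the top rim of the coupling's steel collar (33 mm across), 120 mm above the bench; z points up out of it. The bore is straight, upright, 17 mm across. Inside it three sprung balls grip the tube: they first touch the nose's cone when its tip is 20 to 59 mm below the mouth (differs from coupling to coupling, cannot be seen) and resist with about 10 N, most of it 2 to 4 mm further in.
- fitting: The coupling: a fixed upright brass cylinder, 39 mm across, with a steel collar on top, 90 mm tall in all; origin at the centre of its underside, on the air block. About 14 mm past the first touch the balls drop into the tube's groove and the resistance vanishes; 2 mm further the tip meets a firm seat (seat_c0): home. Over 20 N harms it.
- grip (a joint): How far one of the three gripping balls inside the coupling is forced outwards, in m: 0 with the balls in (coupling empty, or snapped shut in the tube's groove), about 0.0018 while the thick part of the nose is between them.
- block: Aluminium air block, fixed, 75 (x) x 215 (y) x 30 mm high; origin at the centre of its underside. Three ports along its y axis at -66, 0 and +66 mm: the coupling in one of them (which one varies) and low brass hexagon blanking plugs, 20 mm high, in the other two.
- short_c (a point): Centre of the short plain steel tube, 105 mm long, 15 mm across, in the stand; leave it there.
- jet_c (a point): Centre of the steel tube with a wide cone-shaped jet on top, 128 mm long, in the stand; leave it there.
- spool_c (a point): Centre of the green solder spool, 54 mm across and 44 mm tall, on the bench; leave it.
- flux: Small amber bottle, 40 mm across and 85 mm tall, origin at the centre of its underside; leave it.
There are look-alikes about, which are no part of the job. What is shaped like the stand but red is not meant.

How it is judged (in metres and radians):
On the way, in this order (a step that is already met when the one before it is completed fails the run):
1. the long tube has been drawn up clear of the stand (z of tube_center in the frame of stand above 0.142 m), for 0.1 s.
2. the nose is in the coupling's mouth (z of tube_center in the frame of mouth below 0.082 m and horizontal distance between tube_center and mouth below 0.008 m), for 0.1 s.
3. the tube has been pushed past the grip, which has snapped shut in its groove, and its tip is on the seat (z of tube_center in the frame of mouth below 0.057 m and horizontal distance between tube_center and mouth below 0.008 m and angle between tube_center's own z axis and vertical below 0.1 rad and value of joint grip below 0.0007 m and contact force between tube and seat_c0 above 0.15 N), for 0.2 s.
At the end, for the whole second after the job is handed in: The tube stands in the coupling (within 0.1 rad of upright, its centre within 8 mm of the axis and under 57 mm above the mouth), the balls closed in its groove (forced out under 0.7 mm), its tip resting on the seat (over 0.15 N; its weight is enough), released and at rest (all of step 3 and linear speed of tube below 0.02 m/s); the robot touches nothing.
It fails at once if the tube pressed on the coupling with more than 20 N (contact force between tube and fitting above 20 N).
It fails at once if one of the other tubes, the spool or the bottle was moved by more than 20 mm (distance of any of spool_c, flux, short_c, jet_c from where it was at the start of the episode above 0.02 m).
It also fails if it takes over 69 s, if anything falls off the work surface, if the arm or the gripper's body presses on something with over 40 N, if the wrist force passes 120 N, or if a joint passes its speed limit or range.

## Working session

There is one attempt and no reset: what is moved stays moved. The work goes in short steps, Python scripts to look and compute and a shell command to move; the robot and the scene stay as the last step left them, time stands still between calls to the robot, and variables do not carry over. Pictures are saved under pics/ and viewed, at most 10 in all, crops included, and the job is handed in when it is done.

```bash
mkdir -p pics
cat > h.py <<'E'
import numpy as np, cv2
from rig import ctrl, viewer, models
def cap(n,f=None):
    c=viewer.capture(n)
    if f: cv2.imwrite('pics/'+f,c['color'][:,:,::-1])
    return c
def foc(c): return c['color'].shape[0]/2/np.tan(np.radians(c['vertical_fov'])/2)
def ray(c,u,v,z):
    f=foc(c); P=np.array(c['pose']); d=P[:3,:3]@np.array([(u-c['cx'])/f,(v-c['cy'])/f,1]); o=P[:3,3]
    return o+d*(z-o[2])/d[2]
def proj(c,p):
    f=foc(c);P=np.array(c['pose']);q=P[:3,:3].T@(np.array(p)-P[:3,3]);return q[0]/q[2]*f+c['cx'],q[1]/q[2]*f+c['cy']
E
python3 - <<'E'
from h import *
cs=[cap(n,n+'0.png') for n in('scene','top')]
a=np.vstack([c['color'] for c in cs]); cv2.imwrite('pics/both.png',cv2.resize(a,(480,600),interpolation=cv2.INTER_AREA)[:,:,::-1])
for c in cs: print(np.round(c['pose'],2).tolist(),c['vertical_fov'],c['cx'],c['cy'])
for cam in('scene','top'):
  for q in('tube_center','stand','fitting','block','short_c','jet_c','spool_c','flux'):
    print(cam,q,[(np.round(d['at']).tolist(),round(d['p'],2)) for d in models.boxes_of(cam,q)][:4])
s=ctrl.sense();print(s)
E
```

```text
[[0.86, 0.38, -0.35, 854.01], [0.51, -0.64, 0.57, -414.29], [-0.01, -0.67, -0.74, 766.21], [0.0, 0.0, 0.0, 1.0]] 53.71778778707962 319.9872807839436 200.94049227574848
[[-0.1, -0.97, 0.21, 260.42], [-1.0, 0.09, -0.03, 111.42], [0.01, -0.21, -0.98, 1485.04], [0.0, 0.0, 0.0, 1.0]] 45.359425483826314 329.72201575181657 208.24078173861022
scene tube_center [([554.0, 198.0, 129.0], 0.72)]
scene stand [([567.0, 169.0, 53.0], 0.95), ([554.0, 194.0, 130.0], 0.73)]
scene fitting [([575.0, -258.0, 104.0], 0.94)]
scene block [([570.0, -265.0, 32.0], 0.77)]
scene short_c []
scene jet_c [([563.0, 266.0, 102.0], 0.58)]
scene spool_c [([709.0, -16.0, 43.0], 0.59)]
scene flux [([727.0, -130.0, 59.0], 0.76)]
top tube_center [([553.0, 200.0, 144.0], 0.54)]
top stand [([350.0, 451.0, 49.0], 0.88), ([550.0, 198.0, 50.0], 0.64)]
top fitting [([560.0, -244.0, 110.0], 0.73)]
top block [([556.0, -224.0, 31.0], 0.84)]
top short_c []
top jet_c []
top spool_c [([694.0, -3.0, 42.0], 0.61)]
top flux [([715.0, -121.0, 55.0], 0.75)]
{'time_s': 0.9, 'joints': array([ 1.01861100e+00,  3.12900071e-01,  1.49767121e+00,  1.09636171e-05,
        1.33101944e+00, -2.23388500e-01]), 'dq': array([-1.53893886e-03,  7.61026028e-04,  2.15016510e-04,  5.88577756e-05,
        1.50207668e-03,  2.11724118e-04]), 'tau': array([ 1.17325308e-03, -4.12167943e+01, -2.59885651e+01, -1.31986626e-04,
        6.47259894e-04, -1.25408650e-05]), 'eef_pos': array([169.53477185, 496.88639394, 231.30499127]), 'ee_rot': array([-4.56251672e-06,  1.63660171e-01,  9.86516776e-01,  2.91224783e-06]), 'force': array([-0.28216238, -0.17704054, -0.44542093]), 'wrist_torque': array([-0.03196361,  0.00722323, -0.00535425]), 'grip_force': 0.0, 'grip_width': 1.0017775939898923}
```

View pics/scene0.png

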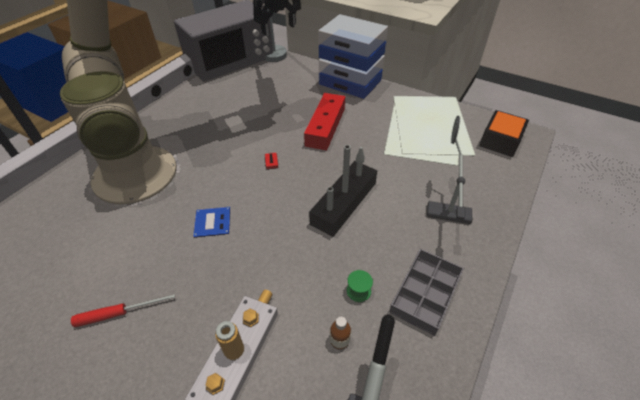

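View pics/top0.png

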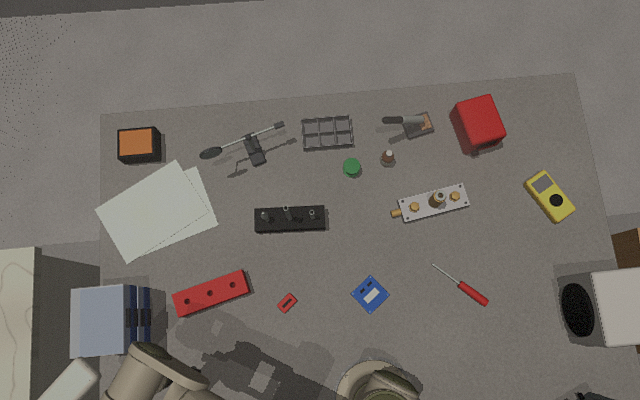

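Scene: black stand with the short tube (330,197), the long tube (347,165) in the middle hole and the jet tube (360,160). The red look-alike stand, which is empty, is at (325,120). The coupling is at (229,338), in the block's middle port. Candidates for the long tube are those three; I choose the tallest, at (347,165). I'll check that in a close crop.

Run:
```python
import cv2,numpy as np
s=cv2.imread('pics/scene0.png');t=cv2.imread('pics/top0.png')
r=lambda a:cv2.resize(a,(400,300),interpolation=cv2.INTER_CUBIC)
cr=[s[140:240,300:400],s[310:370,190:270],t[195:255,250:330],t[175:235,400:480]]
cr[0]=s[140:240,285:418]
cv2.imwrite('pics/crop1.png',np.vstack([np.hstack([r(cr[0]),r(cr[1])]),np.hstack([r(cr[2]),r(cr[3])])]))
```

```text
(no output)
```

View pics/crop1.png

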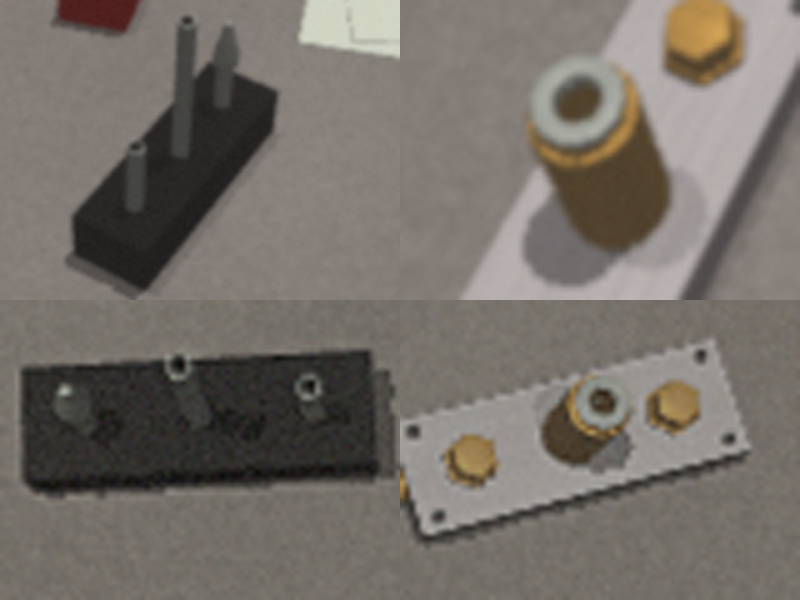

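The crop confirms it: the long tube is the tallest, in the middle hole, with its top at scene (347,147) and top-view (285.6,208.4). The mouth is at scene (225.6,330) and top-view (440.6,195.4).

Run:
```python
from h import *
s=cap('scene');t=cap('top')
for n,a,b,z in(('tube',(347.2,146.7),(285.6,208.4),190),('mouth',(225.6,330),(440.6,195.4),120)):
  print(n,ray(s,*a,z).round(1),ray(t,*b,z).round(1))
# stand & block corners in top view
print([ray(t,250+x/5,195+y/5,50).round(1)[:2].tolist() for x,y in((22,68),(370,51),(378,172),(30,182))])
print('block',[ray(t,400+x/5,175+(y)/5,30).round(1)[:2].tolist() for x,y in((312,40),(347,148))], 'plugs',[ray(t,400+x/5,175+y/5,50).round(1)[:2].tolist() for x,y in((72,157),(274,103))])
x=ctrl.sense();print(x['time_s'],x['force'])
```

```text
tube [554.  199.1 190. ] [551.6 198.3 190. ]
mouth [ 565.6 -253.4  120. ] [ 562.3 -253.4  120. ]
[[591.7, 302.9], [581.7, 89.5], [506.2, 91.8], [520.5, 302.6]]
block [[615.5, -351.9], [544.3, -362.8]] plugs [[551.1, -186.7], [573.0, -315.8]]
1.0 [-0.67219047 -0.22278382  0.20655684]
```

```bash
python3 -m pendant '0 0 0 -0.165; 0 0 0 -0.164; -0.045 -0.035 0 0; -0.045 -0.035 0 0; -0.045 -0.035 0 0; -0.045 -0.035 0 0; -0.045 -0.035 0 0; -0.045 -0.035 0 0; 0 0 0 0; 0 0 0 0' 0.7 60
python3 - <<'E'
from h import *
c=cap('wrist','w1.png');print(np.round(c['pose'],2).tolist())
s=ctrl.sense();print(s['eef_pos'],s['ee_rot'],s['time_s'],ctrl.grasp_offset,proj(c,(552.8,198.7,190)))
E
```

```text
time_s: 2.25
eef_pos: [439.2, 287.2, 231.2]
ee_rot: [-0.0, -0.0, 1.0, 0.0]
force: [-0.1, 0.0, -0.3]
grip_width: 0.701
grip_force: 0.0
[[0.0, 0.95, 0.31, 360.05], [1.0, -0.0, -0.0, 286.35], [-0.0, 0.31, -0.95, 373.92], [0.0, 0.0, 0.0, 1.0]]
[438.87905487 287.53335721 231.32870174] [-1.45823415e-04 -5.34887899e-04  9.99999843e-01  7.95869742e-05] 2.3 18.700000000000003 (np.float64(211.83544645824017), np.float64(354.5051151307832))
```

View pics/w1.png

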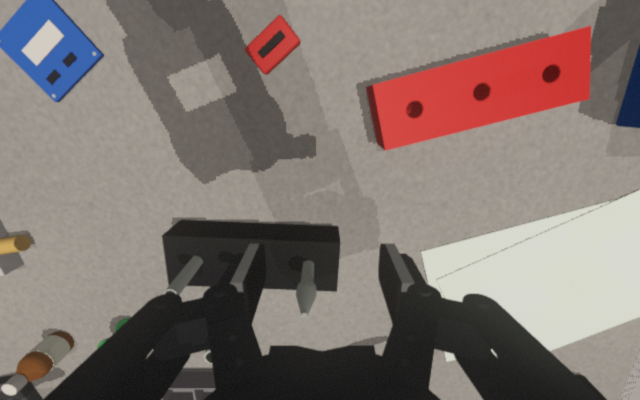

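The wrist view shows the black stand at (250,255) with the long tube hidden behind the left finger, which fits the estimate. I'll move above it.

```bash
python3 -m pendant '-0.038 -0.0296 0 0; -0.038 -0.0296 0 0; -0.038 -0.0296 0 0; 0 0 0 0; 0 0 0 0'
python3 - <<'E'
from h import *
c=cap('wrist','w2.png')
s=ctrl.sense();print(s['eef_pos'],s['time_s'],s['force'],proj(c,(552.8,198.7,190)))
E
```

```text
time_s: 2.92
eef_pos: [552.8, 199.3, 231.3]
ee_rot: [-0.0, -0.001, 1.0, 0.0]
force: [0.1, 0.2, 0.4]
grip_width: 0.701
grip_force: 0.0
[552.63560672 199.50639456 231.50252218] 2.975 [-0.22212859 -0.40440129 -0.4259396 ] (np.float64(322.2745783901461), np.float64(222.76660628685835))
```

View pics/w2.png

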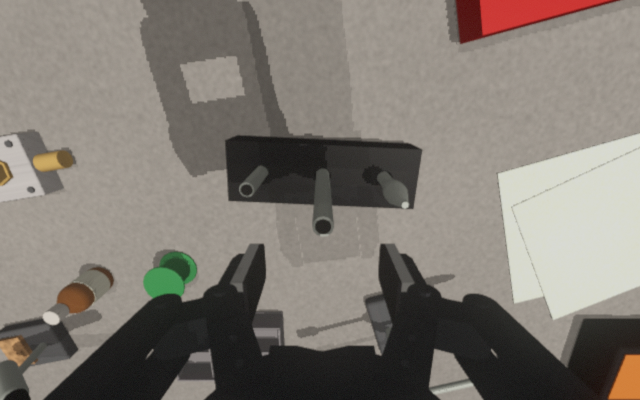

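The long tube's rim is at (323,227), within 4 px of the prediction, between the open fingers. I'll go down with a 2 mm correction in x, then close.

```bash
python3 -m pendant '-0.002 -0.0005 0.02 0; 0 0 0.022 0; 0 0 0.022 0; 0 0 0.0215 0; 0 0 0 0'; python3 -m pendant '0 0 0 0; 0 0 0 0; 0 0 0 0; 0 0 0 0; 0 0 0 0; 0 0 0 0; 0 0 0 0; 0 0 0 0' 0 60
```

```text
time_s: 3.6
eef_pos: [554.2, 198.7, 145.0]
ee_rot: [-0.001, -0.001, 1.0, -0.0]
force: [-0.2, -0.8, -0.1]
grip_width: 0.702
grip_force: 0.0
time_s: 4.6
eef_pos: [556.0, 198.0, 146.8]
ee_rot: [0.001, -0.0, 1.0, 0.001]
force: [0.1, 1.9, 6.0]
grip_width: 0.157
grip_force: 58.8
```

```bash
python3 -m pendant '0 0 -0.01 0; 0 0 -0.015 0; 0 0 -0.02 0; 0 0 -0.025 0; 0 0 -0.025 0; 0 0 -0.03 0; 0 0 -0.03 0; 0 0 0 0; 0 0 0 0'
python3 - <<'E'
from h import *
s=cap('scene','s2.png');t=cap('top','t2.png');w=cap('wrist','w3.png')
x=ctrl.sense();e=x['eef_pos'];print(e,x['time_s'],x['force'])
r=lambda a:cv2.resize(np.ascontiguousarray(a[:,:,::-1]),(400,400),interpolation=cv2.INTER_CUBIC)
u,v=map(int,proj(s,(e[0],e[1],100)));a,b=map(int,proj(t,(e[0],e[1],200)))
print(u,v,a,b)
cv2.imwrite('pics/c2.png',np.hstack([r(s['color'][v-80:v+20,u-50:u+50]),r(w['color'][:,120:520])]))
E
```

```text
time_s: 5.72
eef_pos: [555.3, 197.4, 299.9]
ee_rot: [-0.001, -0.0, 1.0, -0.0]
force: [-1.4, -0.3, -1.0]
grip_width: 0.163
grip_force: 58.4
[555.30000461 197.50317066 299.71437961] 5.875 [ 0.02740379 -0.46515115 -1.58536088]
345 176 285 206
```

View pics/c2.png

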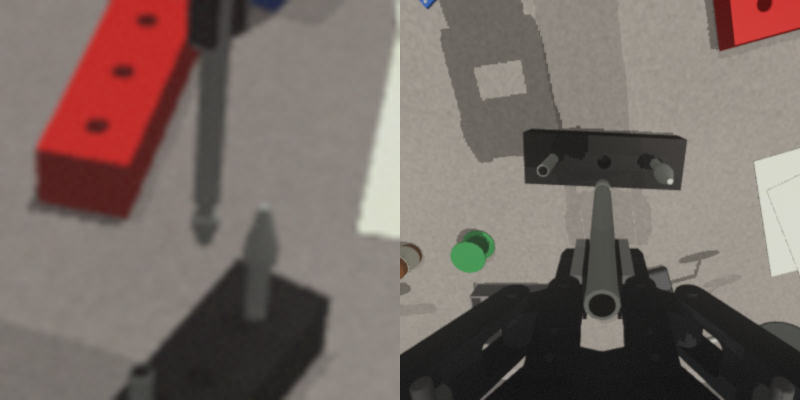

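The tube is gripped and clear. Its nose is at scene (346,156), and in the wrist view the top is at (322,305) and the nose near (320,182). Next I'll work out where the tip is relative to the TCP.

Run:
```python
from h import *
s=cap('scene');w=cap('wrist');e=ctrl.sense()['eef_pos']
print('e',e,'tip scene',ray(s,346.25,156,163),'wrist tip',ray(w,321.5,183,163),'wrist top',ray(w,322,305,343))
# symmetric test: predicted pixels for vertical tube through eef
for z in(163,343): print(z,proj(w,(e[0],e[1],z)),proj(s,(e[0],e[1],z)))
```

```text
e [555.43233733 197.59827128 300.08302558] tip scene [553.45716003 197.96138472 163.        ] wrist tip [554.01972752 196.16054025 163.        ] wrist top [555.11870597 196.76162253 343.        ]
163 (np.float64(322.9620763807927), np.float64(184.38495688425664)) (np.float64(346.9369239503693), np.float64(156.38416613700574))
343 (np.float64(324.0708927123205), np.float64(305.650997949572)) (np.float64(351.0251611458631), np.float64(86.74934951395689))
```

```bash
python3 -m pendant '-0.001 -0.02 0 0; -0.001 -0.04 0 0; -0.001 -0.05 0 0; -0.001 -0.06 0 0; -0.001 -0.06 0 0; -0.001 -0.06 0 0; -0.001 -0.06 0 0; -0.001 -0.05 0 0; -0.001 -0.03 0 0; -0.001 -0.02 0 0'; python3 -m pendant '0 0 0.01 0; 0 0 0.01 0; 0 0 0 0; 0 0 0 0'
python3 - <<'E'
from h import *
s=cap('scene','s4.png');w=cap('wrist','w4.png');t=cap('top','t4.png')
x=ctrl.sense();e=x['eef_pos'];print(e,x['time_s'],x['force'])
u,v=map(int,proj(s,(564,-253,120)));print(u,v)
r=lambda a:cv2.resize(np.ascontiguousarray(a[:,:,::-1]),(400,400),interpolation=cv2.INTER_CUBIC)
cv2.imwrite('pics/c4.png',np.hstack([r(s['color'][v-50:v+30,u-40:u+40]),r(w['color'][90:290,220:420])]))
print('tip',proj(s,(e[0]-1.2,e[1]-.5,144)),proj(w,(e[0]-1.2,e[1]-.5,144)),'mouth w',proj(w,(564,-253.4,120)))
E
```

```text
time_s: 7.22
eef_pos: [565.0, -254.5, 300.5]
ee_rot: [-0.0, 0.001, 1.0, 0.0]
force: [0.4, 1.3, -0.1]
grip_width: 0.157
grip_force: 58.5
time_s: 7.72
eef_pos: [565.9, -251.7, 281.2]
ee_rot: [0.0, -0.001, 1.0, -0.0]
force: [-0.4, 0.7, -0.8]
grip_width: 0.153
grip_force: 58.5
[ 565.84425654 -252.08248689  281.19212513] 7.875 [-0.68897859 -0.73718918 -1.67548114]
225 329
tip (np.float64(222.79863615303384), np.float64(323.1667315386698)) (np.float64(322.1702029659257), np.float64(182.68688614726628)) mouth w (np.float64(321.4017386767353), np.float64(176.00994080100713))
```

View pics/c4.png

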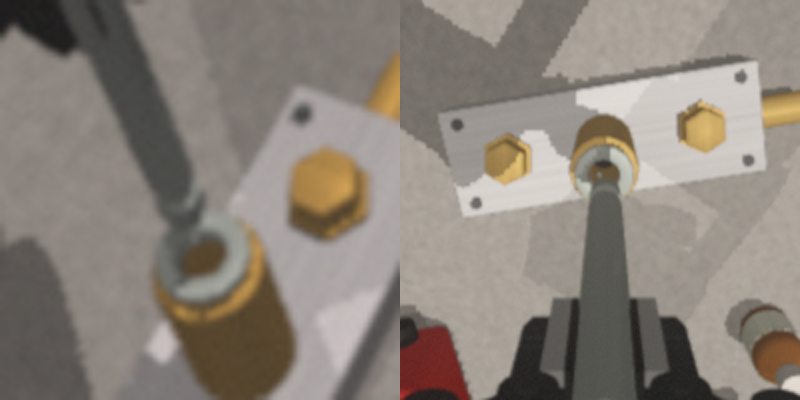

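The nose is just above the collar, mouth centre near scene (225.6,331) and wrist (322,176), and they line up sideways. I'll lower it to about 3 mm above the rim, where calibration errors cancel, and look again.

```bash
python3 -m pendant '0 0 0.01 0; 0 0 0.01 0; 0 0 0 0; 0 0 0 0'
python3 - <<'E'
from h import *
s=cap('scene','s5.png');w=cap('wrist','w5.png')
x=ctrl.sense();e=x['eef_pos'];print(e,x['time_s'],x['force'])
r=lambda a:cv2.resize(np.ascontiguousarray(a[:,:,::-1]),(400,400),interpolation=cv2.INTER_CUBIC)
cv2.imwrite('pics/c5.png',np.hstack([r(s['color'][300:350,200:250]),r(w['color'][130:230,270:370])]))
print('tip',proj(s,(e[0]-1.2,e[1]-.5,124)),proj(w,(e[0]-1.2,e[1]-.5,124)),'mouth w',proj(w,(564,-253.4,120)),proj(w,(566,-253.4,120)))
E
```

```text
time_s: 8.38
eef_pos: [565.7, -252.4, 260.9]
ee_rot: [0.0, -0.0, 1.0, -0.0]
force: [-0.3, -1.1, -1.0]
grip_width: 0.157
grip_force: 58.5
[ 565.78034512 -252.42790959  261.13536253] 8.475 [ 0.18758649  0.27785538 -0.72204755]
tip (np.float64(224.87122532768274), np.float64(328.4772590796091)) (np.float64(322.3924692462229), np.float64(182.80576116142538)) mouth w (np.float64(321.9153758318824), np.float64(181.16145380181754)) (np.float64(321.9155166786), np.float64(183.098548789662))
```

View pics/c5.png

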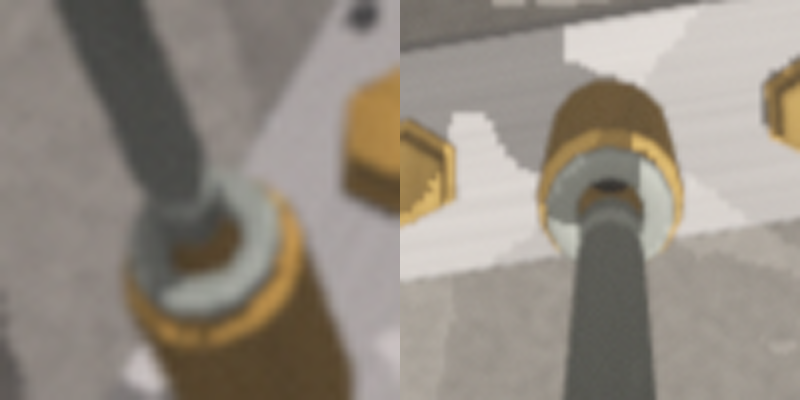

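The tip is centred over the bore to within about 1 mm in both views (scene ~(225,330), wrist ~(322,183)). I'll enter gently.

```bash
python3 -m pendant '0 0 0.003 0; 0 0 0.003 0; 0 0 0.003 0; 0 0 0 0'; python3 -m pendant '0 0 0.003 0; 0 0 0.003 0; 0 0 0 0; 0 0 0 0'
```

```text
time_s: 8.98
eef_pos: [565.6, -252.3, 251.5]
ee_rot: [-0.0, -0.0, 1.0, 0.0]
force: [-0.2, -0.4, -1.8]
grip_width: 0.155
grip_force: 58.5
time_s: 9.48
eef_pos: [565.7, -252.4, 245.9]
ee_rot: [0.0, -0.0, 1.0, -0.0]
force: [0.1, 0.7, -0.4]
grip_width: 0.159
grip_force: 58.5
```

```bash
for i in 1; do python3 -m pendant '0 0 0.002 0; 0 0 0.002 0; 0 0 0 0; 0 0 0 0'; python3 -m pendant '0 0 0.002 0; 0 0 0.002 0; 0 0 0 0; 0 0 0 0'; done
```

```text
time_s: 9.98
eef_pos: [565.7, -252.3, 241.8]
ee_rot: [0.0, -0.0, 1.0, -0.0]
force: [0.2, -0.9, -0.9]
grip_width: 0.156
grip_force: 58.5
time_s: 10.48
eef_pos: [565.7, -252.3, 237.8]
ee_rot: [0.0, -0.0, 1.0, -0.0]
force: [-0.1, 0.1, -0.4]
grip_width: 0.156
grip_force: 58.5
```

```bash
python3 -m pendant '0 0 0.002 0; 0 0 0 0' | grep -E 'force: \[|eef_p'; python3 -m pendant '0 0 0.002 0; 0 0 0 0'| grep -E 'force: \[|eef_p'; python3 -m pendant '0 0 0.002 0; 0 0 0 0'| grep -E 'force: \[|eef_p'; python3 -m pendant '0 0 0.002 0; 0 0 0 0'| grep -E 'force: \[|eef_p'
```

```text
eef_pos: [565.6, -252.3, 235.6]
force: [0.5, 0.1, 0.6]
eef_pos: [565.6, -252.3, 233.6]
force: [-0.3, 0.2, -0.2]
eef_pos: [565.6, -252.3, 231.6]
force: [0.3, -0.3, -0.5]
eef_pos: [565.6, -252.3, 229.6]
force: [0.3, -0.2, -0.8]
```

```bash
python3 -m pendant '0 0 0.002 0; 0 0 0 0' | grep -E 'force: \[|eef_p'; python3 -m pendant '0 0 0.002 0; 0 0 0 0'| grep -E 'force: \[|eef_p'; python3 -m pendant '0 0 0.002 0; 0 0 0 0'| grep -E 'force: \[|eef_p'; python3 -m pendant '0 0 0.002 0; 0 0 0 0'| grep -E 'force: \[|eef_p'
```

```text
eef_pos: [565.6, -252.3, 227.6]
force: [-0.0, -0.4, -0.8]
eef_pos: [565.6, -252.3, 225.6]
force: [-0.2, 0.2, -0.5]
eef_pos: [565.7, -252.3, 223.6]
force: [1.1, 0.4, -1.0]
eef_pos: [565.8, -252.4, 221.9]
force: [1.4, -0.5, 0.9]
```

```bash
python3 -m pendant '0 0 0.002 0; 0 0 0 0' | grep -E 'force: \[|eef_p'; python3 -m pendant '0 0 0.002 0; 0 0 0 0'| grep -E 'force: \[|eef_p'
```

```text
eef_pos: [565.9, -252.5, 220.7]
force: [0.4, 0.4, 4.4]
eef_pos: [565.7, -252.3, 217.7]
force: [1.6, -1.1, -0.1]
```

```bash
python3 -m pendant '0 0 0.001 0; 0 0 0.001 0; 0 0 0 0' | grep -E 'force: \[|eef_p'; python3 -m pendant '0 0 0.001 0; 0 0 0.001 0; 0 0 0 0'| grep -E 'force: \[|eef_p';  python3 -m pendant '0 0 0.001 0; 0 0 0 0'| grep -E 'force: \[|eef_p'
```

```text
eef_pos: [565.7, -252.3, 215.6]
force: [0.9, -0.7, 1.0]
eef_pos: [565.6, -252.3, 213.4]
force: [1.0, -0.9, 0.4]
eef_pos: [565.6, -252.3, 212.4]
force: [0.6, -0.5, -0.0]
```

```bash
python3 -m pendant '0 0 0.001 0; 0 0 0 0' | grep -E 'force: \[|eef_p'; python3 -m pendant '0 0 0.001 0; 0 0 0 0'| grep -E 'force: \[|eef_p';  python3 -m pendant '0 0 0.001 0; 0 0 0 0'| grep -E 'force: \[|eef_p';  python3 -m pendant '0 0 0.001 0; 0 0 0 0'| grep -E 'force: \[|eef_p'
```

```text
eef_pos: [565.6, -252.3, 211.7]
force: [0.9, 1.2, 1.5]
eef_pos: [565.6, -252.3, 210.7]
force: [0.8, -0.2, 2.4]
eef_pos: [565.4, -252.1, 208.6]
force: [2.3, -0.7, -6.2]
eef_pos: [565.5, -252.2, 208.2]
force: [1.2, -0.4, -5.4]
```

```bash
python3 -m pendant '0 0 0.0005 0; 0 0 0 0' | grep -E 'force: \[|eef_p'; python3 -m pendant '0 0 0.0005 0; 0 0 0 0'| grep -E 'force: \[|eef_p';  python3 -m pendant '0 0 0.0005 0; 0 0 0 0'| grep -E 'force: \[|eef_p'
```

```text
eef_pos: [565.6, -252.3, 208.1]
force: [0.7, -0.3, -4.9]
eef_pos: [565.7, -252.3, 207.9]
force: [-0.2, 0.9, -3.0]
eef_pos: [565.8, -252.4, 207.6]
force: [0.2, 1.1, -0.2]
```

```bash
python3 -m pendant '0 0 0.0005 0; 0 0 0 0' | grep -E 'force: \[|eef_p'
```

```text
eef_pos: [565.8, -252.4, 207.0]
force: [0.1, 0.4, 1.1]
```

```bash
python3 -m pendant '0 0 0.0005 0; 0 0 0 0' | grep -E 'force: \[|eef_p'; python3 -m pendant '0 0 0.0005 0; 0 0 0 0'| grep -E 'force: \[|eef_p'
```

```text
eef_pos: [565.9, -252.4, 207.0]
force: [-0.5, -0.2, 3.9]
eef_pos: [566.0, -252.5, 206.9]
force: [-0.2, 0.9, 8.0]
```

It is firmly seated: force rises to 8 N with no travel. I'll hold briefly, ease off, open and retreat upwards.

```bash
python3 -m pendant '0 0 0 0; 0 0 0 0; 0 0 0 0'|grep force; python3 -m pendant '0 0 -0.0007 0; 0 0 0 0; 0 0 0 0'|grep -E 'force|eef'; python3 -m pendant '0 0 0 0; 0 0 0 0; 0 0 0 0; 0 0 0 0; 0 0 0 0; 0 0 0 0' 0.6 20; python3 -m pendant '0 0 -0.01 0; 0 0 -0.02 0; 0 0 -0.03 0; 0 0 -0.03 0; 0 0 -0.03 0; 0 0 -0.02 0; 0 0 0 0; 0 0 0 0'
python3 - <<'E'
from h import *
s=cap('scene');w=cap('wrist');print(ctrl.sense()['time_s'])
r=lambda a:cv2.resize(np.ascontiguousarray(a[:,:,::-1]),(400,400),interpolation=cv2.INTER_CUBIC)
cv2.imwrite('pics/c6.png',np.hstack([r(s['color'][230:390,140:300]),r(w['color'][:,120:520])]))
print(proj(s,(565,-252.8,250)))
E
```

```text
force: [-0.3, 0.1, 7.5]
grip_force: 59.9
eef_pos: [565.9, -252.5, 207.0]
force: [-0.7, 0.5, 5.2]
grip_force: 59.5
time_s: 17.98
eef_pos: [565.7, -252.3, 206.5]
ee_rot: [-0.0, -0.0, 1.0, 0.0]
force: [0.1, 0.8, -0.0]
grip_width: 0.601
grip_force: 0.0
time_s: 18.98
eef_pos: [565.5, -252.2, 345.6]
ee_rot: [-0.001, -0.0, 1.0, 0.0]
force: [0.8, -0.6, -0.7]
grip_width: 0.599
grip_force: 0.0
19.075
(np.float64(209.11884043895424), np.float64(291.59456538492327))
```

View pics/c6.png

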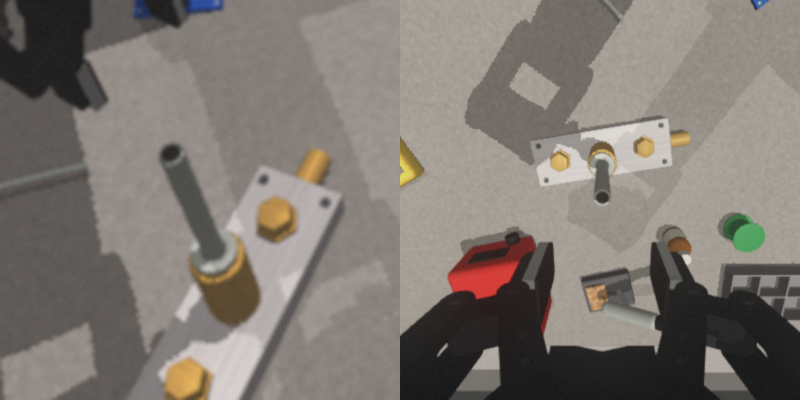

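The tube stands upright in the coupling. Its top at scene (209,291) matches the seated height of about 250 mm, and the gripper is clear.

```bash
python3 -c "
from rig import ctrl
print(ctrl.finish_job())"
```

```text
the job is handed in; nothing more can be done
None
```

The long tube is snapped into the coupling and resting on its seat, released and upright; the highest force I read on the way in was about 8 N, and I handed the job in at about 19 s (no verdict was returned).

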